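Jog a tube rack into the reading bay and shut the cover

ROBOT

A 7-joint arm with a two-finger parallel gripper is mounted at the origin on the work surface. World frame = base frame: x ahead of the robot, y to its left, z up, the work surface at z = 0. Lengths are in m, angles in rad, forces in N, time in s.
With the tool pointing down it reaches from about 0.35 to 0.9 m from the base axis. Payload 8.1 kg.
Tool frame: the origin (TCP) lies between the finger pads; the fingertips stand 25 mm ahead of it and the grasp point (between the pads) lies 6 mm ahead of it; z points along the fingers, y is the line along which they close (so a half turn about z gives the same grasp; the last joint's range is limited). The gripper opens to 92 mm and grips with 3 to 60 N. Pads are 19 mm wide; open, the fingers measure 130 mm over their backs; the gripper's body (75 mm by 190 mm) begins 47 mm behind the grasp point.
Start: joints at [-0.103, 0.434, 0.025, 1.573, -0.012, 1.134, -0.075], TCP at [0.625, -0, 0.252] pointing down, gripper open.
Joint ranges: [-2.62, 2.62], [-0.44, 2.09], [-1.27, 1.32], [0.08, 2.57], [-1.32, 4.46], [0.12, 2], [-2.74, 2.74]. Speed limits (rad/s): [2.22, 2.22, 3.01, 3.01, 3.14, 3.14, 3.14].

INTERFACE

Orientations are given as [roll, pitch, yaw] about the fixed x, y, z axes, in that order (R = Rz(yaw) Ry(pitch) Rx(roll)).
In Python, from station import env, optics, workorder gives the robot as it stands. The module is installed in compiled form; this text tells all that it offers.
- The arm moves only by the shell command python3 -m crank 'ROWS' [FORCE]. ROWS is JSON, a list that holds one entry, the list of rows, each a list of 7 numbers: the shift along the world's x, y, z in m, then the turn, a rotation vector about the world's x, y, z in degrees, then the opening in per cent of the stroke, from 0 (shut) to 100 (fully open). In form: [[[dx, dy, dz, rx, ry, rz, grip], ...]]. A call has 1 to 8 rows; each row shifts and turns the commanded pose from where the row before left it; what a row does not reach is not made up. A row lasts 1/10 s, in which the tool goes at most 50 mm and 8.59 degrees, less where a joint would pass 70% of its speed; a pose out of reach is approached as far as the arm can. A call is refused whole if a number of a shift passes 0.05 or a number of a turn 8.59, either way. A call with a gripper value outside its range is refused whole. The fingers move at their own pace and stop on an object; FORCE is the grip in N (left out, the last holds). Time passes only in rows, so rows that do not move let the fingers close. It gives the time, the measured TCP pose, the force, the opening and the grip force at its end, in the units of the state.
- env.sense(): the state, without advancing time (a new reading comes with each control period).
- optics.capture(name): name is "scene" or "side" or "wrist"; returns the picture (384x512x3 uint8, blue, green, red); there is no depth.
- optics.camera_info(name): a dict with "fx", "fy", "cx", "cy" (pixels), "k1" (the pictures are not rectified: a ray, as slopes to the right and down, at radius r is drawn at 1 + k1 r^2 times it, then the intrinsics apply), "T" (4x4, takes a point from camera to world coordinates). Camera axes: x right, y down, z forward; pixel columns grow to the right and rows downward; lengths in m; the calibration is good to about 2 mm. A picture is of the moment at which its call begins: read the wrist's pose just before it. camera_info takes no time and is no camera call; for the wrist camera it gives the pose at the moment of the call.
- workorder.finish_job(): hands the job in; it is judged then, once.
The state is a dict: "time_s": time; "joint_pos": joint angles; "qd": joint speeds; "tau": joint torques, N m; "ee_pos": TCP position; "orientation": TCP orientation; "force": force on the tool from outside, world axes, zero at the start; "moment": the same for the moment, N m; "opening": finger opening in m; "gripper_force": force on a finger pad.
Only numpy, scipy, OpenCV 4.12 (cv2) and the standard library are available. Lean on these libraries where they do the work, as an engineer would, in place of code of your own. Each camera call takes 0.05 s, during which the arm holds its last target. There are 200 camera calls.

TASK

Hold the spring-centred jog stick on the console over to the side to drive the tray of sample tubes along the bench until the whole tray stands inside the reading bay, with no part sticking out on either side, and let the stick spring back to centre so that the tray stops there. Then push the bay's amber cover all the way shut. Move the tray with the stick only, never by hand, and leave the other things on the table where they are.

Things in the scene. Friction and masses are not known exactly. Their poses are not given: they have to be found in the camera images.
- console: Grey-white desk console fixed to the table, 170 x 170 mm in plan; origin under its centre on the table; x points away from its user (low front edge at x -85), y to the user's left. Its top face slopes up 35 deg, from 40 mm high at the front to about 150 mm at the back. A clear splash shield covers its back part.
- shield_bar (a point): Middle of the 12 mm aluminium bar (along y, 176 mm long) on the shield's front edge: x -48, y 0, z 254 in the console frame, 100 mm above the knob and 8 mm behind it. From it the clear plate rises backwards to x +80, z 300, on two posts at y +-77. A gripper pointing straight down on the knob hits it; along the stick there is room.
- knob (a point): Centre of the jog stick's black ball knob, 28 mm wide; centred it lies at x -56, y 0, z 155 in the console frame. The 10 mm shaft stands square to the sloping face, so it leans 35 deg from vertical towards the user (console -x).
- pivot (a point): Pivot of the jog stick on the sloping face, 80 mm from the knob's centre: x -10, y 0, z 89 in the console frame. The stick tilts only sideways, to the console's +y or -y.
- stick (a joint): Sideways tilt of the jog stick, rad: 0 centred, + to the console's left (+y), limits +-0.45. Spring 0.9 N m/rad (5 N at the knob at full tilt); let go, it centres within 0.04. Tilted left, the tray runs to the bench's left (+y); right, to its right. Nothing moves below 0.1 to 0.18 rad; more tilt is faster, 15 to 40 mm/s at full tilt, differing from day to day.
- tray_mid (a point): Middle of the top of the sliding tray plate (aluminium, 104 x 84 mm, the 84 mm along the travel), 59 mm above the table; on it stands a blue rack with 12 tubes, up to 135 mm above the table. It slides along the bench's y axis, with 175 mm of travel either side of the bench's middle.
- bench: White reading bench, fixed to the table, 200 x 460 x 35 mm, with two steel rods along its length, in a frame that rocks a degree or so with the stick; origin under its centre on the table, y along its length (the tray's travel).
- bay: Reading bay at the bench's left or right end (a white motor housing stands at the other): two grey walls, 100 mm long along y (the travel), 12 thick, at x -66 and +66, tops 145 above the table. Origin on the table under its centre, axes as the bench's. The tray is inside when its middle lies within 8 mm of this origin along y.
- cover (a joint): Opening of the bay's amber cover, rad: 0 shut (level, on the walls), 1.3 widest; it starts between 1.0 and 1.25; its stiff hinge stays where it is left, so it must be pushed all the way; about 2 N at the free edge moves it.
- cover_hinge (a point): Middle of the cover's hinge axis (along y), on the back wall: x +76, z 150 in the bay's frame.
- cover_edge (a point): Middle of the upper side of the dark bar on the cover's free edge, 148 mm from the hinge towards the bay's -x when shut, 157 mm above the table when shut. The cover is 100 mm wide along y, the bar 12 x 12 mm.
- tip_box: Bystander: pipette tip box with red lid, 84 x 124 x 59 mm, loose, behind the console; origin under its centre.
- jar: Bystander: white jar, 64 mm wide, 85 mm high, loose, behind the console; origin under its centre.
- spare_rack: Bystander: blue rack with tubes, 70 x 140 x 80 mm, loose, behind the bench; origin under its centre.

How it is judged:
By the outcome, as a careful person would: the job done as asked, in the order asked, and still so for the second after the job is handed in, with the robot touching nothing.
It also fails if it takes over 72 s, if anything falls off the work surface, if the arm or the gripper's body presses on something with over 40 N, if the wrist force passes 120 N, or if a joint passes its speed limit or range.

## Working session

There is one attempt and no reset: what is moved stays moved. The work goes in short steps, Python scripts to look and compute and a shell command to move; the robot and the scene stay as the last step left them, time stands still between calls to the robot, and variables do not carry over. Pictures are saved under pics/ and viewed, at most 10 in all, crops included, and the job is handed in when it is done.

```bash
mkdir -p pics; python3 - <<'E'
from station import env, optics
import cv2, numpy as np
s=env.sense(); print(s['time_s'],s['ee_pos'],s['orientation'],s['opening'])
for n in ['scene','side']:
    im=optics.capture(n); cv2.imwrite(f'pics/{n}0.png',cv2.resize(im,(800,600),interpolation=cv2.INTER_CUBIC))
    c=optics.camera_info(n); print(n,{k:np.round(v,4).tolist() for k,v in c.items()})
E
```

```text
0.0 [ 6.24518457e-01 -7.03282107e-05  2.50940384e-01] [-3.13999861e+00  1.58371895e-04  1.57070767e+00] 0.09174831278402706
scene {'fx': 373.7821, 'fy': 373.7821, 'cx': 261.033, 'cy': 191.0237, 'k1': -0.0263, 'T': [[-0.6003, 0.6124, -0.5144, 1.1362], [0.7997, 0.4705, -0.373, 0.4043], [0.0136, -0.6352, -0.7722, 1.0363], [0.0, 0.0, 0.0, 1.0]]}
side {'fx': 490.998, 'fy': 490.998, 'cx': 258.5394, 'cy': 189.0181, 'k1': -0.1064, 'T': [[-0.9862, -0.1279, 0.1052, 0.4597], [-0.1656, 0.7569, -0.6322, 0.7103], [0.0012, -0.6409, -0.7677, 1.0674], [0.0, 0.0, 0.0, 1.0]]}
```

View pics/scene0.png

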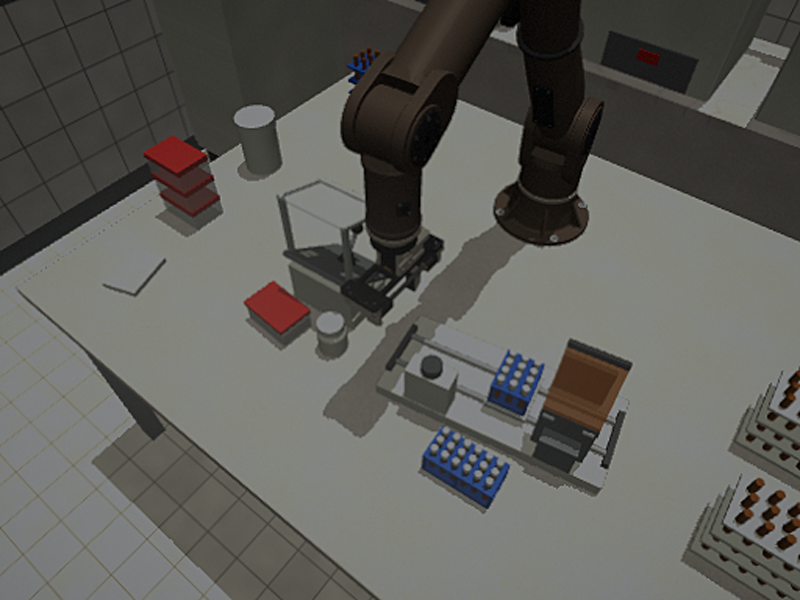

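View pics/side0.png

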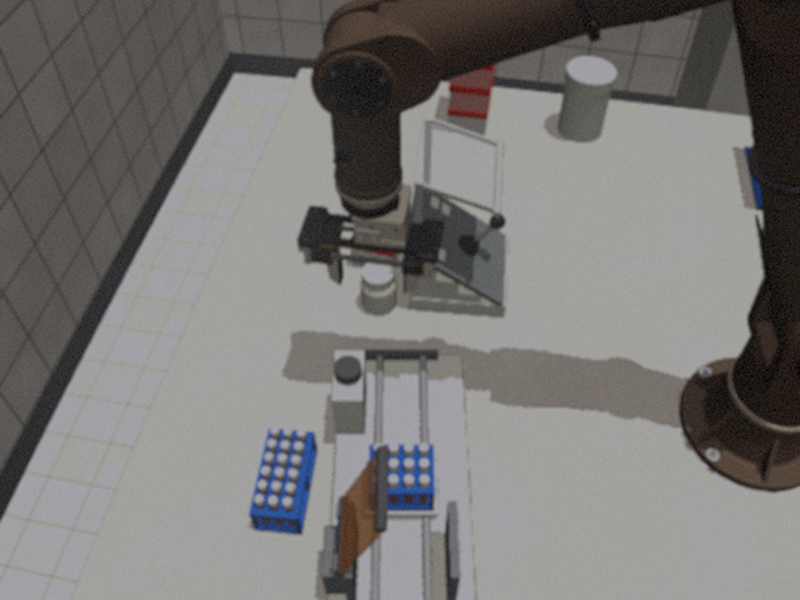

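The side view (800 px scale) shows the knob at (497,220), shield above it, and the console's left-front base corner at (505,312). The bay is at the bench's +y end with the cover open (bar around (381,488)). In the scene view the bench's far base corners are at (380,395) and (600,492), and the tray is mid-bench.

```bash
cat > h.py <<'E'
import numpy as np, cv2
from station import env, optics
def ray(c,u,v,s=1.5625):
    x=np.array([((u+.5)/s-.5-c['cx'])/c['fx'],((v+.5)/s-.5-c['cy'])/c['fy']]); d=x.copy()
    for _ in range(20): d=x/(1+c['k1']*(d@d))
    T=np.array(c['T']); return T[:3,3],T[:3,:3]@np.r_[d,1]
def onz(c,u,v,z,s=1.5625):
    o,d=ray(c,u,v,s); return (o+d*(z-o[2])/d[2]).round(4)
def tri(*obs):  # (cam,u,v[,s])
    A=np.zeros((3,3));b=np.zeros(3);R=[ray(*q) for q in obs]
    for o,d in R:
        P=np.eye(3)-np.outer(d,d)/(d@d);A+=P;b+=P@o
    p=np.linalg.solve(A,b); gap=[np.linalg.norm(np.cross(p-o,d))/np.linalg.norm(d) for o,d in R]
    return p.round(4),np.round(gap,4)
def proj(c,p,s=1.5625):
    T=np.array(c['T']);q=T[:3,:3].T@(np.asarray(p)-T[:3,3]);x=q[:2]/q[2];x=x*(1+c['k1']*(x@x))
    return ((np.array([c['cx']+c['fx']*x[0],c['cy']+c['fy']*x[1]])+.5)*s-.5).round(1)
E
python3 - <<'E'
from h import *
S=optics.camera_info('side');C=optics.camera_info('scene')
print('knob',onz(S,497,220,.155),'pivot',onz(S,470,245,.09))
print('con FL base',onz(S,505,312,0),'BL base',onz(S,403,303,0))
print('bench',onz(C,600,492,0),onz(C,378,397,0),'top',onz(C,418,318,.035), 'side',onz(S,460,356,.035))
print('bar',tri((C,568,342),(S,381,450)),tri((C,631,366),(S,381,527)))
print('tray',onz(S,437,515,.059),onz(S,371,445,.08))
print('wall top',onz(S,452,504,.145))
E
```

```text
knob [ 0.4575 -0.2317  0.155 ] pivot [ 0.4988 -0.2282  0.09  ]
con FL base [ 0.4224 -0.1611  0.    ] BL base [ 0.6053 -0.1513  0.    ]
bench [0.5976 0.4549 0.    ] [0.6883 0.0096 0.    ] top [ 0.4993 -0.0301  0.035 ] side [ 0.4891 -0.0274  0.035 ]
bar (array([0.5545, 0.2962, 0.2863]), array([0.0013, 0.0013])) (array([0.5379, 0.3922, 0.2911]), array([0.0015, 0.0015]))
tray [0.487  0.2648 0.059 ] [0.5958 0.183  0.08  ]
wall top [0.4677 0.2847 0.145 ]
```

```bash
python3 - <<'E'
from h import *
from scipy.spatial.transform import Rotation as R
s=env.sense();W=optics.camera_info('wrist');T=np.array(W['T'])
Rt=R.from_euler('xyz',s['orientation']).as_matrix()
print((Rt.T@(T[:3,3]-s['ee_pos'])).round(3),(Rt.T@T[:3,:3]).round(2),W['fx'])
E
python3 -m crank '[[[-0.04,0,0.005,0,-3,-8.5,100],[-0.04,0,0.005,0,-3,-8.5,100],[-0.04,-0.01,0.005,0,-3,-8.5,100],[-0.04,-0.02,0.005,0,-3,-8.5,100],[-0.04,-0.03,0.005,0,-3,-8.5,100],[-0.03,-0.03,0.005,0,-3,-8.5,100],[-0.02,-0.03,0.005,0,-3,-8.5,100],[0,-0.03,0.005,0,-3,-8.5,100]]]'
```

```text
[ 0.083 -0.    -0.133] [[ 0.   -0.95 -0.3 ]
 [ 1.    0.    0.  ]
 [-0.   -0.3   0.95]] 275.82033155263264
time_s: 0.9
ee_pos: [0.3721, -0.1509, 0.2914]
orientation: [2.819, -0.203, 0.452]
force: [1.3, -0.4, 0.5]
opening: 0.0918
gripper_force: 0.0
```

```bash
cat >> h.py <<'E'
from scipy.spatial.transform import Rotation as R
def to(p,yaw,tilt,adv=.006):
    """remaining shift/turn to bring grasp point to p, tool leaning tilt deg (fingers point away+down)"""
    s=env.sense();Rt=R.from_euler('z',yaw,degrees=True)*R.from_euler('y',-tilt,degrees=True)*R.from_euler('x',180,degrees=True)
    d=(Rt*R.from_euler('xyz',s['orientation']).inv()).as_rotvec(degrees=True)
    print('t',s['time_s'],'shift',(np.asarray(p)-adv*Rt.as_matrix()[:,2]-s['ee_pos']).round(4),'turn',d.round(2),'F',np.round(s['force'],1)); return Rt
E
python3 - <<'E'
from h import *
k=np.array([.4575,-.232,.155])
to(k+.13*np.array([-.574,-.03,.819]),3,35)
E
```

```text
t 0.9 shift [ 0.0073 -0.0852 -0.0251] turn [ 22.35 -18.2  -15.04] F [ 1.3 -0.4  0.5]
```

```bash
python3 -m crank '[[[0,-0.02,0,5.5,-4.5,-3.7,100],[0,-0.02,-0.005,5.5,-4.5,-3.7,100],[0,-0.02,-0.01,5.5,-4.5,-3.7,100],[0.007,-0.025,-0.01,5.5,-4.5,-3.7,100],[0,0,0,0,0,0,100],[0,0,0,0,0,0,100]]]'
python3 - <<'E'
from h import *
k=np.array([.4575,-.232,.155])
to(k+.13*np.array([-.574,-.03,.819]),3,35)
import json
W=optics.camera_info('wrist');json.dump({a:np.array(b).tolist() for a,b in W.items()},open('w1.json','w'))
im=optics.capture('wrist');S=optics.capture('side')
cv2.imwrite('pics/w1.png',cv2.resize(im,(800,600),interpolation=cv2.INTER_CUBIC)); cv2.imwrite('pics/s1.png',cv2.resize(S,(800,600),interpolation=cv2.INTER_CUBIC))
print(proj(W,k))
E
```

```text
time_s: 1.5
ee_pos: [0.3799, -0.2218, 0.2709]
orientation: [3.093, -0.569, 0.123]
force: [0.3, -0.2, -0.5]
opening: 0.0915
gripper_force: 0.0
t 1.5 shift [-0.0004 -0.0143 -0.0046] turn [ 2.53 -2.19 -2.5 ] F [ 0.3 -0.2 -0.5]
[418.7 291.5]
```

View pics/w1.png

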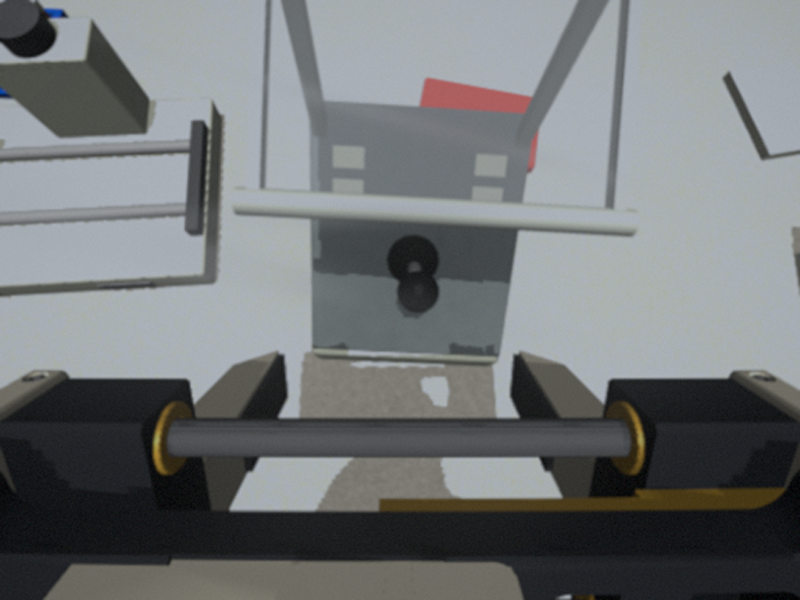

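View pics/s1.png

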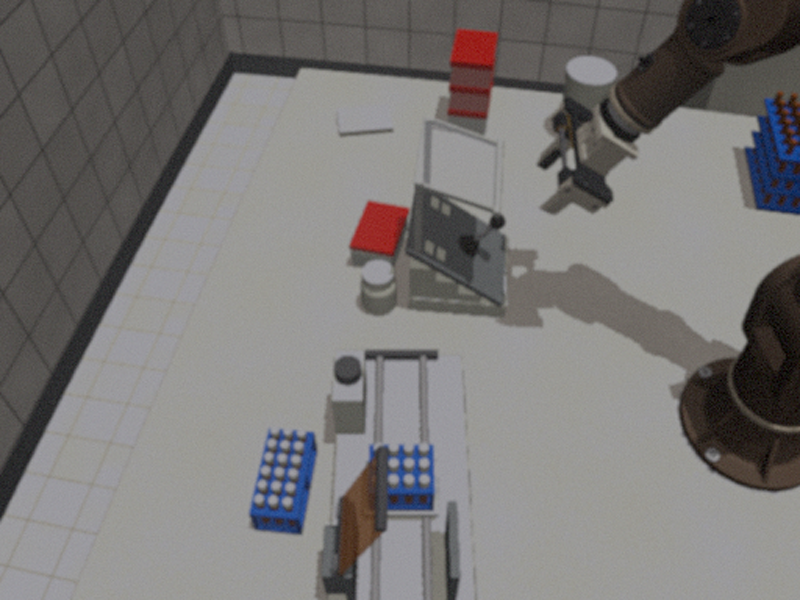

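The wrist view shows the knob at (418,292), where my estimate projects; bar ends are at (236,201) and (635,222), and the sloping face's front edge runs (313,353)–(497,360). In the side view the knob is at (497,220). The arm is clear of everything.

```bash
python3 - <<'E'
from h import *
import json
W=json.load(open('w1.json'));S=optics.camera_info('side')
k,g=tri((W,418,292),(S,497,220));print('knob',k,g)
a=onz(W,236,201,.254);b=onz(W,635,222,.254);print('bar',a,b,np.linalg.norm(a-b),(a+b)/2,'yaw',np.degrees(np.arctan2(b[0]-a[0],a[1]-b[1])))
a=onz(W,313,353,.04);b=onz(W,497,360,.04);print('front',a,b,np.linalg.norm(a-b),'yaw',np.degrees(np.arctan2(b[0]-a[0],a[1]-b[1])))
y=np.radians(3)
to(k+.05*np.array([-.574*np.cos(y),-.574*np.sin(y),.819]),3,35)
E
```

```text
knob [ 0.4573 -0.2316  0.155 ] [0.0002 0.0002]
bar [ 0.4606 -0.1425  0.254 ] [ 0.4716 -0.3207  0.254 ] 0.17853918337440663 [ 0.4661 -0.2316  0.254 ] yaw 3.5322945838908906
front [ 0.424  -0.1495  0.04  ] [ 0.4349 -0.3155  0.04  ] 0.16635747653772584 yaw 3.7567996929130127
t 1.6 shift [ 0.0446 -0.0125 -0.0706] turn [ 2.64 -2.16 -2.7 ] F [ 0.5  0.3 -0. ]
```

```bash
python3 -m crank '[[[0.015,-0.006,-0.024,1,-0.8,-0.7,55],[0.015,-0.006,-0.024,1,-0.8,-0.7,55],[0.015,0,-0.023,0.6,-0.6,-0.7,55],[0,0,0,0,0,0,55],[0.009,0.001,-0.012,0,0,0,55],[0.009,0,-0.013,0,0,0,55],[0,0,0,0,0,0,55]]]'
python3 - <<'E'
from h import *
to([.4573,-.2316,.155],3.6,35)
E
```

```text
time_s: 2.3
ee_pos: [0.4143, -0.2166, 0.1987]
orientation: [-3.116, -0.558, 0.077]
force: [-0.9, 0.0, -1.2]
opening: 0.0507
gripper_force: 0.0
t 2.3 shift [ 0.0395 -0.0153 -0.0388] turn [-1.   -3.12 -1.59] F [-0.9  0.  -1.2]
```

```bash
python3 - <<'E'
from h import *
print(np.round(env.sense()['joint_pos'],3), env.sense()['ee_pos'])
E
python3 -m crank '[[[0.008,-0.008,0,-0.5,-1.5,-0.8,55],[0,-0.007,0,-0.5,-1.5,-0.8,55],[0,0,0,0,0,0,55]]]'
python3 - <<'E'
from h import *
to([.4573,-.2316,.155],3.6,35)
print(np.round(env.sense()['joint_pos'],3))
E
```

```text
[-0.388  0.184  1.219  2.412 -1.19   0.661  0.288] [ 0.41433263 -0.21655016  0.19867705]
time_s: 2.6
ee_pos: [0.4218, -0.2325, 0.2017]
orientation: [-3.141, -0.616, 0.06]
force: [-0.9, 0.1, 0.2]
opening: 0.0503
gripper_force: 0.0
t 2.6 shift [ 0.0321  0.0007 -0.0418] turn [-0.05  0.29  0.14] F [-0.9  0.1  0.2]
[-0.188  0.154  0.998  2.423 -1.309  0.595  0.387]
```

```bash
python3 -m crank '[[[0.008,0,-0.010,0,0,0,55],[0.008,0,-0.010,0,0,0,55],[0.008,0,-0.011,0,0,0,55],[0,0,0,0,0,0,55]]]'
python3 - <<'E'
from h import *
to([.4573,-.2316,.155],3.6,35)
print(np.round(env.sense()['joint_pos'],3))
E
```

```text
time_s: 3.0
ee_pos: [0.4271, -0.2366, 0.1854]
orientation: [-3.141, -0.596, 0.062]
force: [-0.5, -0.8, -0.5]
opening: 0.0507
gripper_force: 0.0
t 3.0 shift [ 0.0268  0.0048 -0.0254] turn [ 0.01 -0.83 -0.  ] F [-0.5 -0.8 -0.5]
[ 0.276  0.164  0.442  2.392 -1.31   0.485  0.354]
```

```bash
python3 -m crank '[[[0.006,0.005,0,0,-0.8,0,55],[0.006,0,-0.004,0,0,0,55],[0.005,0,-0.007,0,0,0,55],[0,0,0,0,0,0,55]]]'
python3 - <<'E'
from h import *
to([.4573,-.2316,.155],3.6,35)
print(np.round(env.sense()['joint_pos'],3))
E
```

```text
time_s: 3.4
ee_pos: [0.4385, -0.2354, 0.1733]
orientation: [-3.141, -0.597, 0.062]
force: [0.4, 0.9, 0.1]
opening: 0.0502
gripper_force: 0.0
t 3.4 shift [ 0.0154  0.0036 -0.0134] turn [ 0.01 -0.78  0.01] F [0.4 0.9 0.1]
[ 0.738  0.208 -0.114  2.358 -1.304  0.359  0.325]
```

```bash
python3 -m crank '[[[0.005,0.003,-0.004,0,-0.4,0,55],[0.005,0.001,-0.005,0,-0.4,0,55],[0.003,0,-0.003,0,0,0,55],[0,0,0,0,0,0,55]]]'
python3 - <<'E'
from h import *
to([.4573,-.2316,.155],3.6,35)
print(np.round(env.sense()['joint_pos'],3))
E
```

```text
time_s: 3.8
ee_pos: [0.4502, -0.2323, 0.1605]
orientation: [3.141, -0.607, 0.063]
force: [1.4, 0.1, 0.5]
opening: 0.0503
gripper_force: 0.0
t 3.8 shift [ 0.0037  0.0005 -0.0005] turn [ 0.04 -0.24  0.01] F [1.4 0.1 0.5]
[ 1.07   0.288 -0.532  2.338 -1.302  0.219  0.328]
```

```bash
python3 - <<'E'
from h import *
a=optics.capture('scene');b=optics.capture('side');np.save('sc0.npy',a);np.save('si0.npy',b)
g=lambda im:np.clip(im.astype(float)*1.5,0,255).astype(np.uint8)
cv2.imwrite('pics/c1.png',cv2.resize(g(a)[200:320,240:410],None,fx=4,fy=4,interpolation=cv2.INTER_CUBIC))
cv2.imwrite('pics/c2.png',cv2.resize(g(b)[264:384,200:310],None,fx=5,fy=5,interpolation=cv2.INTER_CUBIC))
E
```

```text
(no output)
```

View pics/c1.png

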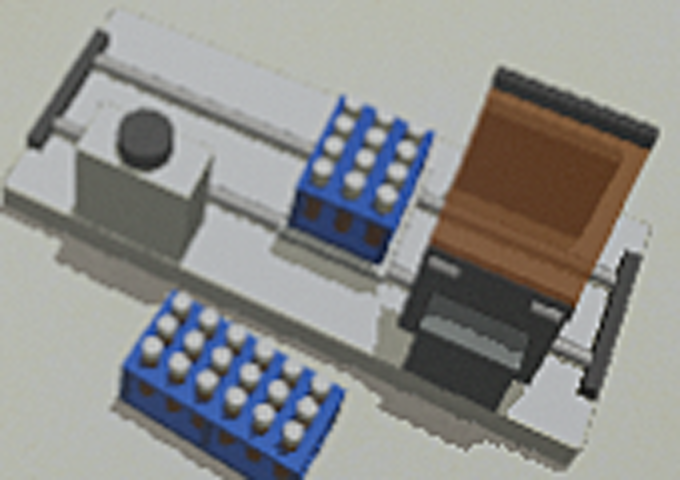

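View pics/c2.png

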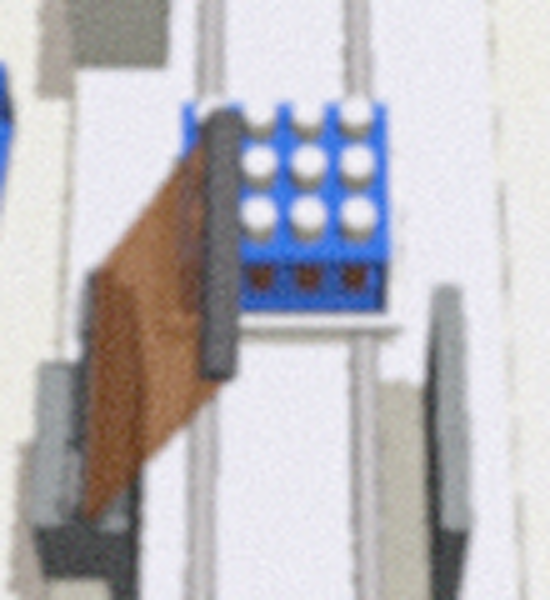

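Scene crop (4x, offset 240,200): rack mid-bench, cover open, bar (500,70)–(655,130). Side crop (5x, offset 200,264): near wall top runs from row 285 to 527, tray front edge is at row ~325, and the middle cap row is at ~(308,160).

```bash
python3 - <<'E'
from h import *
S=optics.camera_info('side');C=optics.camera_info('scene')
f=lambda u,v,z:onz(S,200+(u+.5)/5-.5,264+(v+.5)/5-.5,z,1)
g=lambda u,v,z:onz(C,240+(u+.5)/4-.5,200+(v+.5)/4-.5,z,1)
a,b=f(460,287,.145),f(470,527,.145);print('wall outer top',a,b,np.linalg.norm(a-b),np.degrees(np.arctan2(a[0]-b[0],b[1]-a[1])))
a2,b2=f(433,285,.145),f(443,527,.145);print('inner',a2,b2,np.linalg.norm(a2-b2),np.degrees(np.arctan2(a2[0]-b2[0],b2[1]-a2[1])))
bw1,bw2=g(5,195,0.02),g(570,460,0.02)
p,q=g(5,180,.035),g(585,445,.035);print('bench top edge',p,q,np.linalg.norm(p-q),np.degrees(np.arctan2(p[0]-q[0],q[1]-p[1])))
yaw=np.radians(11.3);ex=np.array([np.cos(yaw),np.sin(yaw)]);ey=np.array([-ex[1],ex[0]])
B=lambda w:(round(float(w[:2]@ex),4),round(float(w[:2]@ey),4))
print('wall',B(a),B(b),B(a2),B(b2))
print('tray +y edge',B(f(395,326,.059)),B(f(245,320,.059)),'caps mid',B(f(258,160,.133)),B(f(308,160,.133)),B(f(356,160,.133)))
print('scene caps mid row',B(g(347,122,.133)),B(g(323,172,.133)),B(g(404,147,.133)),B(g(388,197,.133)))
t=lambda s,c:tri((S,200+(s[0]+.5)/5-.5,264+(s[1]+.5)/5-.5,1),(C,240+(c[0]+.5)/4-.5,200+(c[1]+.5)/4-.5,1))
for s,c in [((222,112),(503,72)),((220,376),(655,132))]:
    p,e=t(s,c);print('bar',p,e,B(p))
print('bench edge y',B(p),B(q))
E
```

```text
wall outer top [0.4631 0.2809 0.145 ] [0.4469 0.3781 0.145 ] 0.09854075299083116 9.462322208025613
inner [0.474  0.2818 0.145 ] [0.457  0.3797 0.145 ] 0.09936503409147503 9.85098715305063
bench top edge [6.795e-01 3.000e-04 3.500e-02] [0.6023 0.453  0.035 ] 0.4592353753795541 9.677688017269974
wall (0.5092, 0.1847) (0.5123, 0.2832) (0.52, 0.1835) (0.5225, 0.2828)
tray +y edge (0.5313, 0.1628) (0.5965, 0.1579) caps mid (0.5892, 0.1189) (0.5681, 0.1195) (0.5479, 0.1202)
scene caps mid row (0.5663, 0.0967) (0.6138, 0.0954) (0.5687, 0.1406) (0.6131, 0.1433)
bar [0.554  0.2986 0.2947] [0.0002 0.0002] (0.6018, 0.1843)
bar [0.5365 0.3924 0.2913] [0.0013 0.0013] (0.603, 0.2797)
bench edge y (0.603, 0.2797) (0.6794, 0.3262)
```

```bash
cat >> h.py <<'E'
EY=np.array([-.1685,.9857])
def tray(save=None):
    im=optics.capture('side'); ref=np.load('si0.npy'); k=4
    up=lambda a:cv2.resize(a,None,fx=k,fy=k,interpolation=cv2.INTER_CUBIC)
    t=up(ref[284:318,248:276]); A=up(im[270:384,235:300])
    r=cv2.matchTemplate(A,t,cv2.TM_CCOEFF_NORMED);_,m,_,l=cv2.minMaxLoc(r)
    S=optics.camera_info('side'); c0=(248+13.5,284+16.5); c=(235+l[0]/k+13.5,270+l[1]/k+16.5)
    p0,p=onz(S,*c0,.133,1),onz(S,*c,.133,1); 
    s=env.sense();print('t',round(s['time_s'],2),'tray moved',((p-p0)[:2]@EY).round(4),'across',((p-p0)[:2]@[EY[1],-EY[0]]).round(4),'score',round(m,2))
    if save: cv2.imwrite(save,cv2.resize(im[264:384,200:310],None,fx=5,fy=5,interpolation=cv2.INTER_CUBIC))
E
python3 -m crank '[[[0.003,0.001,-0.001,0,-0.2,0,42],[0.000,0.009,-0.001,0,0,0,42],[0,0.009,-0.001,0,0,0,42],[0,0.009,-0.001,0,0,0,42],[0,0,0,0,0,0,42]]]'
python3 - <<'E'
from h import *
to([.4573,-.2316,.155],3.6,35)
print(np.round(env.sense()['joint_pos'],3)); tray()
E
```

```text
time_s: 4.4
ee_pos: [0.4535, -0.2047, 0.1595]
orientation: [-3.141, -0.608, 0.065]
force: [-0.6, -3.1, -1.1]
opening: 0.0389
gripper_force: 1.5
t 4.4 shift [ 0.0004 -0.0271  0.0004] turn [ 0.01 -0.16 -0.11] F [-0.6 -3.1 -1.1]
[ 1.178  0.307 -0.739  2.361 -1.317  0.118  0.296]
t 4.45 tray moved 0.0028 across 0.0001 score 0.99
```

```bash
python3 -m crank '[[[0,0,0,0,1.5,0,42],[0,0,0,0,1.5,0,42],[0,0,0,0,0,0,42],[0,0,0,0,0,0,42],[0,0,0,0,0,0,42]]]'
python3 - <<'E'
from h import *
to([.4573,-.2316,.155],3.6,35)
print(np.round(env.sense()['joint_pos'],4)); tray()
E
```

```text
time_s: 4.95
ee_pos: [0.4543, -0.2048, 0.16]
orientation: [-3.137, -0.559, 0.062]
force: [1.8, -2.8, 2.4]
opening: 0.0385
gripper_force: 1.5
t 4.95 shift [-0.0004 -0.027  -0.0001] turn [-0.05 -3.   -0.12] F [ 1.8 -2.8  2.4]
[ 0.9188  0.2516 -0.4568  2.342  -1.0968  0.2044  0.0378]
t 5.0 tray moved 0.0103 across 0.0 score 0.99
```

```bash
python3 -m crank '[[[0,0.004,-0.001,0,0.5,0,42],[0,0.004,-0.001,0,0.5,0,42],[0,0,0,0,0,0,42],[0,0,0,0,0,0,42],[0,0,0,0,0,0,42],[0,0,0,0,0,0,42],[0,0,0,0,0,0,42],[0,0,0,0,0,0,42]]]'
python3 - <<'E'
from h import *
to([.4573,-.2316,.155],3.6,35)
print(np.round(env.sense()['joint_pos'],4)); tray()
E
```

```text
time_s: 5.8
ee_pos: [0.4538, -0.1968, 0.1577]
orientation: [-3.134, -0.54, 0.06]
force: [0.8, -4.2, 2.8]
opening: 0.0386
gripper_force: 2.1
t 5.8 shift [ 0.0001 -0.035   0.0022] turn [-0.09 -4.07 -0.09] F [ 0.8 -4.2  2.8]
[ 0.8494  0.2419 -0.4071  2.3459 -1.0436  0.2054 -0.0408]
t 5.85 tray moved 0.0274 across 0.0002 score 0.97
```

```bash
python3 -m crank '[[[0,0,0,0,0,0,42],[0,0,0,0,0,0,42],[0,0,0,0,0,0,42],[0,0,0,0,0,0,42],[0,0,0,0,0,0,42],[0,0,0,0,0,0,42],[0,0,0,0,0,0,42],[0,0,0,0,0,0,42]]]' >/dev/null
python3 -c "from h import *; tray()"
python3 -m crank '[[[0,0,0,0,0,0,42],[0,0,0,0,0,0,42],[0,0,0,0,0,0,42],[0,0,0,0,0,0,42],[0,0,0,0,0,0,42],[0,0,0,0,0,0,42],[0,0,0,0,0,0,42],[0,0,0,0,0,0,42]]]'
python3 -c "from h import *; tray('pics/t2.png')"
```

```text
t 6.7 tray moved 0.0479 across -0.0001 score 0.96
time_s: 7.5
ee_pos: [0.4538, -0.1967, 0.1577]
orientation: [-3.134, -0.54, 0.061]
force: [1.3, -3.7, 1.7]
opening: 0.0384
gripper_force: 2.1
t 7.55 tray moved 0.0685 across -0.0001 score 0.93
```

```bash
python3 -m crank '[[[0,0,0,0,0,0,42],[0,0,0,0,0,0,42],[0,0,0,0,0,0,42],[0,0,0,0,0,0,42],[0,0,0,0,0,0,42],[0,0,0,0,0,0,42],[0,0,0,0,0,0,42]]]' >/dev/null
python3 -c "from h import *; tray()"
python3 -m crank '[[[0,0,0,0,0,0,42],[0,0,0,0,0,0,42],[0,0,0,0,0,0,42],[0,0,0,0,0,0,42]]]' >/dev/null
python3 -c "from h import *; tray('pics/t3.png')"
```

```text
t 8.3 tray moved 0.0866 across 0.0001 score 0.9
t 8.75 tray moved 0.0976 across 0.0001 score 0.88
```

```bash
python3 -m crank '[[[0,0,0,0,0,0,42],[0,0,0,0,0,0,42],[0,0,0,0,0,0,42],[0,0,0,0,0,0,42],[0,-0.012,0,0,0,0,48],[0,-0.012,0,0,0,0,55],[0,-0.011,0,0,0,0,55],[0,0,0,0,0,0,55]]]'
python3 - <<'E'
from h import *
tray();to([.4573,-.2316,.155],3.6,35)
tray('pics/t4.png')
E
```

```text
time_s: 9.55
ee_pos: [0.4535, -0.2335, 0.1573]
orientation: [-3.134, -0.54, 0.058]
force: [-0.3, 0.3, 0.2]
opening: 0.0506
gripper_force: 0.0
t 9.6 tray moved 0.1104 across -0.0002 score 0.86
t 9.6 shift [0.0003 0.0005 0.0026] turn [-0.15 -4.11 -0.03] F [-0.6  0.4  0.3]
t 9.65 tray moved 0.1104 across -0.0002 score 0.86
```

View pics/t4.png

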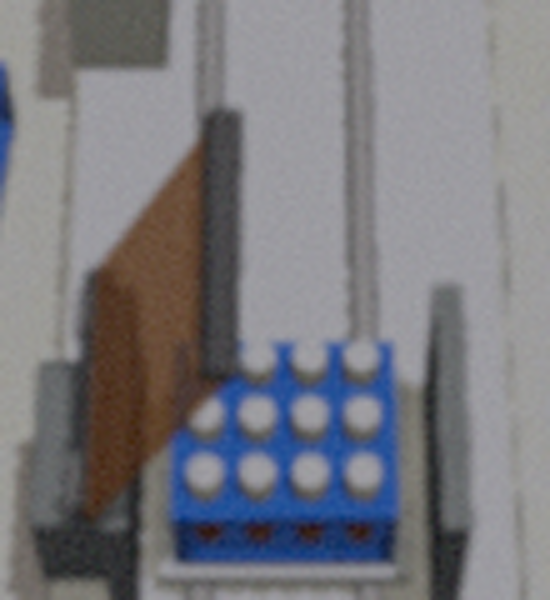

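Side crop: rack now between the walls; middle cap row at ~(310,411), tray front edge at row ~570, wall ends still at rows 287/527.

```bash
python3 - <<'E'
from h import *
S=optics.camera_info('side')
f=lambda u,v,z:onz(S,200+(u+.5)/5-.5,264+(v+.5)/5-.5,z,1)
for n,p in [('walls',(f(460,287,.145)+f(470,527,.145)+f(433,285,.145)+f(443,527,.145))/4),('caps',f(310,411,.133)),('caps ends',(f(310,357,.133)+f(310,469,.133))/2)]: print(n,p,p[:2]@EY)
for u in (165,280,400): print('tray edge mid',f(u,571,.059)[:2]@EY-.042)
E
```

```text
walls [0.46025  0.330125 0.145   ] 0.2478520875
caps [0.515  0.3376 0.133 ] 0.24599482
caps ends [0.51485 0.3381  0.133  ] 0.24651294499999996
tray edge mid 0.24317154
tray edge mid 0.24312118999999996
tray edge mid 0.24332611999999995
```

```bash
python3 -m crank '[[[-0.006,0,0.009,0,0,0,55],[-0.006,0,0.009,0,0,0,55],[-0.007,-0.001,0.010,0,0,0,55],[-0.008,-0.001,0.012,0,0,0,55],[-0.010,-0.001,0.015,0,0,0,55],[-0.010,0,0.015,0,0,0,40]]]'
python3 - <<'E'
from h import *
to([.4573,-.2316,.155],3.6,31); print(np.round(env.sense()['joint_pos'],3))
E
```

```text
time_s: 10.25
ee_pos: [0.4062, -0.2337, 0.2278]
orientation: [-3.133, -0.539, 0.061]
force: [0.6, 0.3, 0.5]
opening: 0.0461
gripper_force: 0.0
t 10.25 shift [ 0.048   0.0019 -0.0677] turn [-0.4  -0.13 -0.16] F [0.6 0.3 0.5]
[ 0.872  0.073 -0.217  2.289 -0.775  0.492 -0.208]
```

```bash
python3 -m crank '[[[-0.01,0.01,0.03,0,0,0,0],[0,0.04,0.03,0,4,0,0],[0,0.05,0.03,0,4,1,0],[0,0.05,0.02,0,4,1,0],[0,0.05,0.02,0,4,1,0],[0,0.05,0,0,4,1,0],[0.02,0.05,0,0,4,1,0],[0.03,0.05,0,0,4,1,0]]]'
python3 - <<'E'
from h import *
hin=np.array([.600,.354,.150]);ex=np.array([.9857,.1685,0])
to(hin+ex*.0+[0,0,.2],9.7,0,adv=.025); print(np.round(env.sense()['joint_pos'],3))
E
```

```text
time_s: 11.05
ee_pos: [0.4423, 0.0751, 0.3376]
orientation: [-3.08, -0.09, 0.153]
force: [1.0, -1.2, -0.5]
opening: 0.0003
gripper_force: 0.0
t 11.05 shift [0.1577 0.2789 0.0374] turn [-4.34  4.54  0.76] F [ 1.  -1.2 -0.5]
[ 0.528  0.094 -0.817  1.853  0.021  1.126 -1.706]
```

```bash
python3 -m crank '[[[0.02,0.04,0.02,-1,1,0,0],[0.03,0.05,0.018,-1,1,0,0],[0.03,0.05,0,-1,1,0,0],[0.03,0.05,0,-1,1,0,0],[0.03,0.05,0,0,0.5,0.7,0],[0.018,0.039,0,0,0,0,0],[0,0,0,0,0,0,0]]]'
python3 - <<'E'
from h import *
hin=np.array([.600,.354,.150]);ex=np.array([.9857,.1685,0])
to(hin+ex*.0+[0,0,.2],9.7,0,adv=.025); print(np.round(env.sense()['joint_pos'],3))
to(hin+ex*-.01+[0,0,.12],9.7,0,adv=.025)
S=optics.capture('side');cv2.imwrite('pics/s5.png',S[200:384,150:400].repeat(3,0).repeat(3,1))
E
```

```text
time_s: 11.75
ee_pos: [0.5816, 0.3277, 0.3686]
orientation: [-3.131, 0.002, 0.175]
force: [-0.5, 0.2, 0.2]
opening: 0.0006
gripper_force: 0.0
t 11.75 shift [0.0184 0.0263 0.0064] turn [-0.6  -0.21 -0.31] F [-0.5  0.2  0.2]
[-0.136  0.564 -0.809  1.218  0.388  1.511 -2.279]
t 11.75 shift [ 0.0085  0.0247 -0.0736] turn [-0.6  -0.21 -0.31] F [-0.5  0.2  0.2]
```

View pics/s5.png

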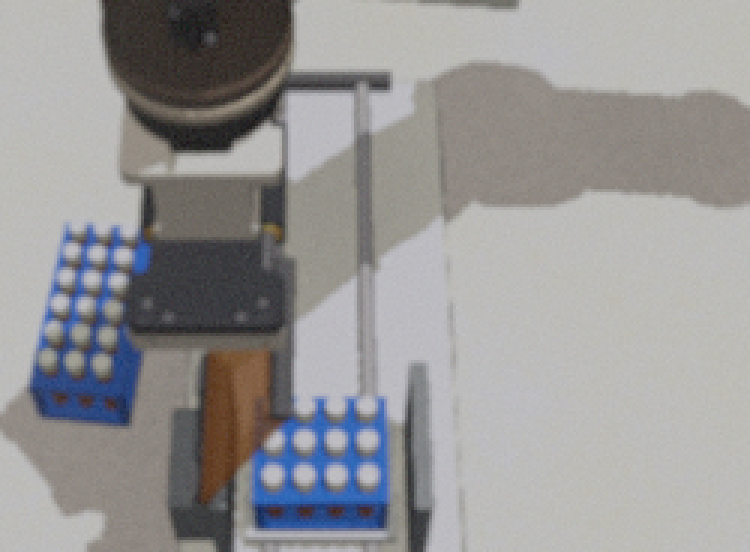

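The picture shows the gripper above the cover, with the bar right of it at about (285,300)-(285,415) and the tray still inside the walls. I go behind the bar and down.

```bash
python3 -m crank '[[[0.018,0.025,0,-0.6,0,0,0],[0,0,-0.02,0,0,0,0],[0,0,-0.03,0,0,0,0],[-0.010,0,-0.025,0,0,0,0],[0,0,0,0,0,0,0]]]'
python3 - <<'E'
from h import *
hin=np.array([.600,.354,.150]);ex=np.array([.9857,.1685,0])
print(np.round(env.sense()['joint_pos'],3))
for th in (1.2,1.0,.8,.6,.4,.2,0):
    p=hin+ex*(-.145*np.cos(th)+.007*np.sin(th)+.0095)+[0,0,.145*np.sin(th)+.007*np.cos(th)]
    print(th,end=' ');to(p,9.7,0,adv=.025)
E
```

```text
time_s: 12.3
ee_pos: [0.5888, 0.3442, 0.2931]
orientation: [3.136, 0.005, 0.168]
force: [0.1, -0.6, -0.1]
opening: 0.0004
gripper_force: 0.0
[-0.168  0.626 -0.786  1.301  0.437  1.394 -2.337]
1.2 t 12.3 shift [-0.0247  0.0037  0.0196] turn [ 0.38 -0.21  0.06] F [ 0.1 -0.6 -0.1]
1.0 t 12.3 shift [-0.0508 -0.0008  0.0077] turn [ 0.38 -0.21  0.06] F [ 0.1 -0.6 -0.1]
0.8 t 12.3 shift [-0.074  -0.0047 -0.0092] turn [ 0.38 -0.21  0.06] F [ 0.1 -0.6 -0.1]
0.6 t 12.3 shift [-0.0935 -0.0081 -0.0305] turn [ 0.38 -0.21  0.06] F [ 0.1 -0.6 -0.1]
0.4 t 12.3 shift [-0.1083 -0.0106 -0.0552] turn [ 0.38 -0.21  0.06] F [ 0.1 -0.6 -0.1]
0.2 t 12.3 shift [-0.1181 -0.0123 -0.0824] turn [ 0.38 -0.21  0.06] F [ 0.1 -0.6 -0.1]
0 t 12.3 shift [-0.1223 -0.013  -0.1111] turn [ 0.38 -0.21  0.06] F [ 0.1 -0.6 -0.1]
```

```bash
python3 -m crank '[[[-0.02,0,0.003,0,0,0,0],[-0.016,0,0.003,0,0,0,0],[-0.015,-0.001,-0.001,0,0,0,0],[-0.012,-0.002,-0.008,0,0,0,0],[-0.012,-0.002,-0.009,0,0,0,0],[-0.01,-0.002,-0.01,0,0,0,0],[-0.01,-0.001,-0.011,0,0,0,0],[0,0,0,0,0,0,0]]]'
python3 - <<'E'
from h import *
hin=np.array([.600,.354,.150]);ex=np.array([.9857,.1685,0])
print(np.round(env.sense()['joint_pos'],3))
for th in (.6,.4,.2,0):
    p=hin+ex*(-.145*np.cos(th)+.007*np.sin(th)+.0095)+[0,0,.145*np.sin(th)+.007*np.cos(th)]
    print(th,end=' ');to(p,9.7,0,adv=.025)
E
```

```text
time_s: 13.1
ee_pos: [0.4951, 0.3377, 0.2642]
orientation: [3.138, -0.001, 0.168]
force: [-0.8, 1.6, -0.2]
opening: 0.0007
gripper_force: 0.0
[-0.137  0.514 -0.83   1.571  0.398  1.234 -2.44 ]
0.6 t 13.1 shift [ 0.0002 -0.0016 -0.0015] turn [0.17 0.09 0.06] F [-0.8  1.6 -0.2]
0.4 t 13.1 shift [-0.0147 -0.0042 -0.0263] turn [0.17 0.09 0.06] F [-0.8  1.6 -0.2]
0.2 t 13.1 shift [-0.0244 -0.0058 -0.0535] turn [0.17 0.09 0.06] F [-0.8  1.6 -0.2]
0 t 13.1 shift [-0.0287 -0.0066 -0.0822] turn [0.17 0.09 0.06] F [-0.8  1.6 -0.2]
```

```bash
python3 -m crank '[[[-0.008,-0.002,-0.013,0,0,0,0],[-0.007,-0.002,-0.013,0,0,0,0],[-0.005,-0.001,-0.013,0,0,0,0],[-0.005,-0.001,-0.014,0,0,0,0]]]'
python3 -m crank '[[[-0.003,-0.001,-0.010,0,0,0,0],[-0.002,0,-0.010,0,0,0,0],[0,0,-0.007,0,0,0,0]]]'
python3 - <<'E'
from h import *
hin=np.array([.600,.354,.150]);ex=np.array([.9857,.1685,0])
print(np.round(env.sense()['joint_pos'],3))
to(hin+ex*-.1355+[0,0,.007],9.7,0,adv=.025)
S=optics.capture('side');cv2.imwrite('pics/s6.png',cv2.resize(S[230:384,190:330],None,fx=3.8,fy=3.8,interpolation=cv2.INTER_CUBIC))
E
```

```text
time_s: 13.5
ee_pos: [0.4717, 0.3326, 0.211]
orientation: [3.14, -0.003, 0.167]
force: [-0.1, 0.6, 1.6]
opening: 0.0004
gripper_force: 0.4
time_s: 13.8
ee_pos: [0.466, 0.3312, 0.1828]
orientation: [3.139, -0.001, 0.167]
force: [-0.3, 0.4, 0.6]
opening: 0.0004
gripper_force: 0.3
[-0.154  0.547 -0.808  1.743  0.451  1.049 -2.525]
t 13.8 shift [ 0.0005 -0.     -0.0008] turn [0.14 0.06 0.11] F [-0.3  0.4  0.6]
```

View pics/s6.png

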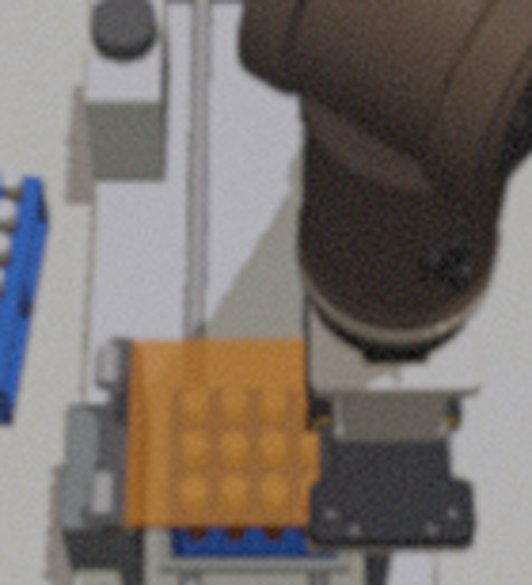

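The amber cover now lies over the rack, nearly level, with the gripper on its free edge. I press down until the force rises.

```bash
python3 -m crank '[[[0,0,-0.003,0,0,0,0],[0,0,-0.003,0,0,0,0],[0,0,0,0,0,0,0]]]'
```

```text
time_s: 14.15
ee_pos: [0.4662, 0.3318, 0.1807]
orientation: [3.138, -0.003, 0.167]
force: [-7.9, -10.8, 34.3]
opening: 0.0003
gripper_force: 17.2
```

```bash
python3 -m crank '[[[0,0,0.005,0,0,0,0],[0,0,0.02,0,0,0,0],[-0.01,0,0.04,0,0,0,0],[-0.03,-0.04,0.04,0,0,0,0],[-0.03,-0.05,0.03,0,0,0,0],[0,-0.05,0.02,0,0,0,0],[0,-0.05,0,0,0,0,0],[0,-0.05,0,0,0,0,0]]]'
python3 -m crank '[[[0,-0.05,0,0,0,0,0],[0,-0.04,0,0,0,0,0],[0,0,0,0,0,0,0]]]'
python3 - <<'E'
from h import *
a=optics.capture('scene');b=optics.capture('side')
A=cv2.resize(a[190:330,225:415],None,fx=2.2,fy=2.2,interpolation=cv2.INTER_CUBIC);B=cv2.resize(b[230:384,190:320],None,fx=2.9,fy=2.9,interpolation=cv2.INTER_CUBIC)
c=np.zeros((450,800,3),np.uint8);c[:A.shape[0],:A.shape[1]]=A;c[:B.shape[0],420:420+B.shape[1]]=B;cv2.imwrite('pics/end.png',c)
E
```

```text
time_s: 14.95
ee_pos: [0.4097, 0.1142, 0.316]
orientation: [3.139, -0.003, 0.168]
force: [0.8, -0.4, -0.1]
opening: 0.0002
gripper_force: 0.0
time_s: 15.25
ee_pos: [0.4097, 0.0198, 0.315]
orientation: [3.137, -0.0, 0.159]
force: [-0.0, 1.0, -0.5]
opening: 0.0004
gripper_force: 0.0
```

View pics/end.png

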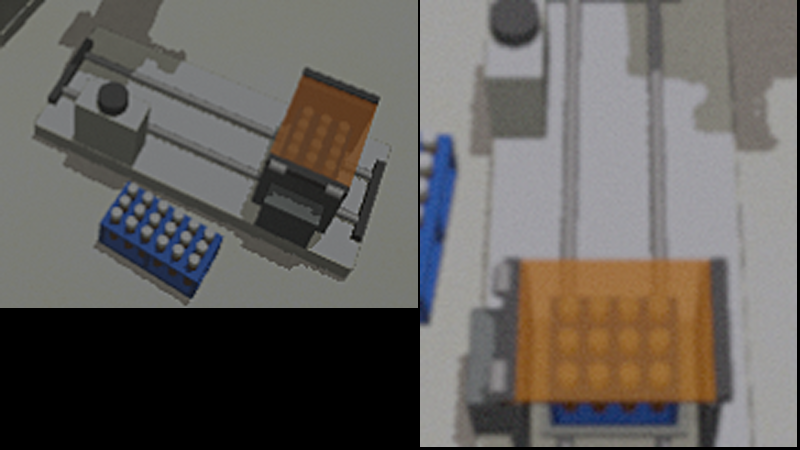

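The picture shows the cover level over the rack. Its bar ends are at (307,72)/(376,100) in the scene half and (720,262)/(724,399) in the side half; I check the bar's height.

```bash
python3 - <<'E'
from h import *
S=optics.camera_info('side');C=optics.camera_info('scene')
for s,c in [((720,262),(307,72)),((724,399),(376,100))]:
    print(tri((S,190+(s[0]-420)/2.9-.3,230+s[1]/2.9-.3,1),(C,225+c[0]/2.2-.3,190+c[1]/2.2-.3,1)))
E
```

```text
(array([0.4606, 0.2833, 0.154 ]), array([0.0007, 0.0007]))
(array([0.4452, 0.3757, 0.1515]), array([0.0012, 0.0012]))
```

The bar stands at 152–154 mm, against 157 mm for its upper side when shut, and the press met a hard stop. The cover is shut and the tray is inside the bay.

```bash
python3 -c "
from station import workorder; print(workorder.finish_job())"
```

```text
the job is handed in; nothing more can be done
None
```

The job is handed in at about 15 s on the robot's clock: by the camera measurements the tray stands inside the bay, about 2 to 5 mm from its middle along the travel; the stick is released to centre, and the amber cover is pushed shut against its stop.

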